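Clear the mending pile on the landing shelf

ROBOT

A 6-joint arm with a two-finger parallel gripper is mounted at the origin on the work surface. World frame = base frame: x ahead of the robot, y to its left, z up, the work surface at z = 0. Lengths are in mm, angles in rad, forces in N, time in s.
With the tool pointing down it reaches from about 300 to 850 mm from the base axis. Payload 5.4 kg.
Tool frame: the origin (TCP) lies midway between the tips of the shut fingers; the grasp point (between the pads) lies 19 mm behind it (grasp_offset is the distance from the TCP to the grasp point, in mm); z points along the fingers, y is the line along which they close (so a half turn about z gives the same grasp; the last joint's range is limited). The gripper opens to 85 mm and grips with 20 to 120 N. Pads are 22 mm wide; open, the fingers measure 114 mm over their backs; the gripper's body (76 mm by 85 mm) begins 54 mm behind the grasp point. The pads swing forward as they close: fully open they stand 13 mm farther back than shut.
Start: joints at [-1.363, 0.158, 1.597, -0, 1.386, -0.21], TCP at [233.282, -525.534, 231.299] pointing down, gripper open.
Joint ranges: [-2.91, 2.91], [-0.94, 2.29], [0.18, 2.7], [-1.29, 4.43], [0.17, 2.64], [-3, 3]. Speed limits (rad/s): [2.57, 2.57, 3.14, 3.14, 3.14, 3.14].

INTERFACE

Orientations are given as a unit quaternion [x, y, z, w].
In Python, from station import state, camera, close_job, cut_out, grasp_offset gives the robot as it stands. The module is installed in compiled form; this text tells all that it offers.
- The arm moves only by the tool servo_tool, never from a script. Its argument "rows" is one flat list of numbers, 5 for each row, row after row: the finger opening in mm, from 0 to 85.4, then the shift along the tool's x, y, z in mm, then the turn about the tool's z in degrees. In form: [jaw, tx, ty, tz, spin, jaw, tx, ty, tz, spin, ...]. A call has 1 to 8 rows; each row shifts and turns the commanded pose from where the row before left it, along the tool's axes as they then stand; what a row does not reach is not made up. A row lasts 1/10 s, in which the tool goes at most 50 mm and 8.59 degrees, less where a joint would pass 70% of its speed; a pose out of reach is approached as far as the arm can. A call is refused whole if a number of a shift passes 50 or a number of a turn 8.59, either way. A call with a gripper value outside its range is refused whole. The fingers move at their own pace and stop on an object; "grip_force" is the grip in N (left out, the last holds). Time passes only in rows, so rows that do not move let the fingers close. It gives the time, the measured TCP pose, the force, the opening and the grip force at its end, in the units of the state.
- state(): the state, without advancing time (a new reading comes with each control period).
- camera(name): name is "scene" or "top"; returns a dict with "color" (480x640x3 uint8, blue, green, red), "fx", "fy", "cx", "cy" (pixels), "k1" (the pictures are not rectified: a ray, as slopes to the right and down, at radius r is drawn at 1 + k1 r^2 times it, then the intrinsics apply), "T" (4x4, takes a point from camera to world coordinates). Camera axes: x right, y up, looking along -z (the intrinsics and any distortion apply to the point x, -y, -z); pixel columns grow to the right and rows downward; lengths in mm; the calibration is good to about 2 mm. A picture is of the moment at which its call begins. There is no depth.
- close_job(): hands the job in; it is judged then, once.
Trained networks look in a picture, given as the dict that the camera call returned (one of the last four; its "shot" number tells which), for a name from the list of things; names that differ only in an ending like _2 or _b are one class to them, and where a whole thing is asked for, a point or a joint stands for the part that bears it (a point fixed in the world has none). Each returns a list of dicts, best first, with "conf" (0 to 1); they miss things now and then, are a little off and sometimes report something else, mostly with a low value. They report only what shows in the picture. A call takes as long as a camera call. They do not tell look-alikes from the thing itself.
- cut_out(picture, name): "region" (480x640 bool, what is visible of it) and "at" ([column, row] in pixels, amid what is visible of it).
The state is a dict: "t": time; "joint_pos": joint angles; "joint_vel": joint speeds; "joint_torque": joint torques, N m; "tcp_pos": TCP position; "eef_rot": TCP orientation; "force": force on the tool from outside, world axes, zero at the start; "ft_torque": the same for the moment, N m; "opening": opening from 0.0 (shut) to 1.0 (fully open); "gripper_force": force on a finger pad.
Only numpy, scipy, OpenCV 4.12 (cv2) and the standard library are available. Lean on these libraries where they do the work, as an engineer would, in place of code of your own. Each camera call takes 0.05 s, during which the arm holds its last target. There are 200 camera calls.

TASK

The mending things have been left piled on the trivet. Take the pile apart from the top, one piece at a time, and put each away before taking the next: the thread spool upright in the middle of the small round wooden stand, the button dish upright in the middle of the cork coaster, the sewing case flat inside its tray, lined up with it, and last the trivet in the middle of the marble slab, lined up lengthwise with it. Set the ceramic dish down without dropping it or tipping it over, and leave the plant where it is.

Things in the scene. Friction and masses are not known exactly. Their poses are not given: they have to be found in the camera images.
- thread_spool: Full thread spool, a straight cylinder 32 mm across and 48 mm tall, standing upright, wooden ends; at the start it is the top of the stack, standing inside the button dish (on the dish's 5 mm thick floor). 35 g or so. Origin: centre of its underside, z up.
- button_dish: White ceramic button dish, round, open at the top, empty but for the spool, 60 mm across at the rim (58 mm at the foot), 22 mm tall, wall 4 mm, floor 5 mm thick, 70 g. At the start it stands on the lid of the sewing case. Origin: centre of its underside, z up.
- sewing_case: Grey plastic sewing kit case with its flip-top lid shut (it stays shut; treat as one solid block), 104 mm long (its x), 60 mm wide (its y), 34 mm tall, about 160 g. At the start it lies on the trivet, roughly parallel to it. Origin: centre of its underside, z up.
- trivet: Black hard silicone trivet, a rigid slotted bar 150 mm long (its x), 62 mm wide (its y), 14 mm thick, 120 g; the bottom of the stack, lying flat on the oak top. Origin: centre of its underside, z up.
- spool_stand: Place for the spool: the smaller of the two flat round discs, dark wood, 60 mm across, 8 mm thick, fixed. Origin: centre of its underside (top face 8 mm above).
- cork_coaster: Place for the button dish: the larger flat round disc, cork, 94 mm across, 6 mm thick, fixed. Origin: centre of its underside (top face 6 mm above).
- case_tray: Place for the sewing case: shallow rectangular dark wood tray, outside 130 mm (its x) by 86 mm (its y), rim 9 mm high, walls 3 mm (inside 124 by 80 mm), floor 3 mm thick, fixed. Origin: centre of its underside.
- stone_slab: Place for the trivet: flat rectangular marble slab 176 mm (its x) by 98 mm (its y), 8 mm thick, fixed. Origin: centre of its underside (top face 8 mm above).
- plant_pot: Bystander: terracotta pot 90 mm across with a small green plant, 125 mm tall in all, beyond the work, ahead and to the left. Leave it alone. (A silver steam iron, 260 mm tall, also stands well off to the right of the work, about 0.65 m to the right of the robot base axis and 0.4 m ahead of it.) Origin: centre of its underside.
Things that resemble listed ones, but are neither listed nor needed, are in the scene too. Several things have the shape of the trivet; the one meant has the colours described above.

How it is judged (in metres and radians):
On the way, in this order (a step that is already met when the one before it is completed fails the run):
1. the thread spool stands on the small round stand, let go (horizontal distance between thread_spool and spool_stand below 0.013 m and z of thread_spool in the frame of spool_stand between 0.005 and 0.012 m and angle between thread_spool's own z axis and vertical below 0.1 rad and linear speed of thread_spool below 0.03 m/s and contact force between the fingers and thread_spool below 0.05 N), for 0.2 s.
2. the button dish stands on the cork coaster, let go (horizontal distance between button_dish and cork_coaster below 0.014 m and z of button_dish in the frame of cork_coaster between 0.003 and 0.01 m and angle between button_dish's own z axis and vertical below 0.1 rad and linear speed of button_dish below 0.03 m/s and contact force between the fingers and button_dish below 0.05 N), for 0.2 s.
3. the sewing case lies flat in its tray, let go (horizontal distance between sewing_case and case_tray below 0.016 m and z of sewing_case in the frame of case_tray between 0 and 0.0055 m and angle between sewing_case's own z axis and vertical below 0.1 rad and linear speed of sewing_case below 0.03 m/s and contact force between the fingers and sewing_case below 0.05 N and angle between the x axis of sewing_case and the x axis of case_tray, either way round below 0.2 rad), for 0.2 s.
4. the trivet lies on the stone slab, lined up with it, let go (horizontal distance between trivet and stone_slab below 0.014 m and z of trivet in the frame of stone_slab between 0.005 and 0.012 m and angle between trivet's own z axis and vertical below 0.1 rad and linear speed of trivet below 0.03 m/s and contact force between the fingers and trivet below 0.05 N and angle between the x axis of trivet and the x axis of stone_slab, either way round below 0.2 rad), for 0.2 s.
At the end, for the whole second after the job is handed in: Centres within: spool on stand 13 mm, dish on coaster 14 mm, case on tray floor 16 mm, trivet on slab 14 mm; all level and seated; case and trivet parallel to their place within 0.2 rad, either way round; all four released and at rest (all of step 1 and all of step 2 and all of step 3 and all of step 4 and angular speed of each of thread_spool, button_dish, sewing_case, trivet below 0.2 rad/s); the robot touches nothing.
It fails at once if the dish is tipped over (angle between button_dish's own z axis and vertical above 0.6 rad).
It fails at once if the dish is dropped (falls freely by more than about 18 mm) (contact force between the fingers and button_dish below 0.02 N and linear speed of button_dish above 0.6 m/s).
It fails at once if the plant is shifted by more than 3 cm or tipped (distance of plant_pot from where it was at the start of the episode above 0.03 m or angle between plant_pot's own z axis and vertical above 0.2 rad).
It also fails if it takes over 125 s, if anything falls off the work surface, if the arm or the gripper's body presses on something with over 40 N, if the wrist force passes 120 N, or if a joint passes its speed limit or range.

## Working session

There is one attempt and no reset: what is moved stays moved. The work goes in short steps, Python scripts to look and compute and a tool call to move; the robot and the scene stay as the last step left them, time stands still between calls to the robot, and variables do not carry over. Pictures are saved under pics/ and viewed, at most 14 in all, crops included, and the job is handed in when it is done.

Besides the shell and the picture viewer there is one more tool, called after "Request:" by a JSON object that holds its "method" and its "body", one argument or row to a line. servo_tool: Moves the arm, as the interface text tells. Its arguments: {"type":"object","properties":{"rows":{"type":"array"},"grip_force":{"type":"number"}},"required":["rows"]}

```bash
mkdir -p pics; cat > h.py <<'E'
import numpy as np, cv2
from station import *
def und(p,px):
    u=(px[0]-p["cx"])/p["fx"]; v=(px[1]-p["cy"])/p["fy"]
    r=np.hypot(u,v); s=1.0
    for _ in range(30): s=1/(1+p["k1"]*(r*s)**2)
    return u*s,v*s
def ray(p,px):
    u,v=und(p,px); T=np.array(p["T"]); return T[:3,3],T[:3,:3]@np.array([u,-v,-1.])
def at(p,px,z):
    o,d=ray(p,px); return o+d*(z-o[2])/d[2]
def proj(p,X):
    T=np.array(p["T"]); c=T[:3,:3].T@(np.array(X,float)-T[:3,3]); u,v=c[0]/-c[2],-c[1]/-c[2]
    k=1+p["k1"]*(u*u+v*v); return p["cx"]+p["fx"]*u*k,p["cy"]+p["fy"]*v*k
def outline(p,region,z):
    """min-area rect and enclosing circle of region on plane z (mm)"""
    c=max(cv2.findContours(region.astype(np.uint8),0,cv2.CHAIN_APPROX_NONE)[0],key=cv2.contourArea)[:,0]
    w=np.array([at(p,q,z)[:2] for q in c],np.float32)
    return w,cv2.minAreaRect(w),cv2.minEnclosingCircle(w)
def rectinfo(r):
    (c,(a,b),t)=r
    if a<b:a,b,t=b,a,t+90
    return np.round(c,1),round(a,1),round(b,1),round((t+90)%180-90,1)
E
cat > m.py <<'E'
from h import *
s=state(); print(s["t"],s["tcp_pos"],s["eef_rot"],s["opening"],grasp_offset if not callable(grasp_offset) else grasp_offset())
Z=dict(thread_spool=70+48+5-5,button_dish=70,sewing_case=48,trivet=14,spool_stand=8,cork_coaster=6,case_tray=9,stone_slab=8,plant_pot=0)
Z["thread_spool"]=14+34+5+48
for n in ("top","scene"):
    p=camera(n); cv2.imwrite(f"pics/{n}0.png",p["color"]); print(n,np.round(p["T"],2).tolist(),p["fx"],p["k1"])
    for k,z in Z.items():
        for d in cut_out(p,k)[:5]:
            w,r,c=outline(p,d["region"],z); print(k,round(d["conf"],2),np.round(d["at"]),*rectinfo(r),"circ",np.round(c[0],1),round(c[1],1))
E
python3 m.py
```

```text
0.0 [ 233.15392554 -524.92860301  230.29105998] [ 9.78255274e-01  2.07402170e-01 -1.09003616e-05 -9.79404431e-04] 0.9996163399141662 18.700000000000003
top [[0.07, 0.97, -0.23, 314.57], [-1.0, 0.06, -0.02, 59.73], [-0.01, 0.23, 0.97, 1234.06], [0.0, 0.0, 0.0, 1.0]] 529.1866017708461 0.013826830525868665
thread_spool 0.7 [187. 271.] [503.8 399. ] 43.3 29.0 60.7 circ [505.6 398. ] 21.7
button_dish 0.65 [192. 276.] [502.6 397.5] 57.9 54.1 -23.7 circ [505.7 399.8] 31.6
sewing_case 0.9 [190. 258.] [514.4 403.1] 112.1 64.2 7.8 circ [515.  403.7] 60.0
trivet 0.74 [204. 262.] [548.7 404. ] 93.8 67.3 0.7 circ [548.4 404.2] 55.5
trivet 0.61 [128. 259.] [547.7 561.4] 149.7 68.9 -40.7 circ [546.3 559.7] 80.4
spool_stand 0.86 [436. 328.] [ 428.9 -166.6] 57.8 56.8 -86.1 circ [ 429. -167.] 30.2
cork_coaster 0.58 [371. 222.] [660.8  -4.7] 91.5 89.8 -86.2 circ [660.4  -4. ] 46.7
case_tray 0.89 [539. 305.] [ 497.1 -404.8] 133.0 89.7 -7.4 circ [ 497.8 -403. ] 75.8
stone_slab 0.71 [279. 321.] [416.6 194. ] 177.9 100.8 -16.3 circ [415.5 194. ] 97.9
scene [[0.29, -0.68, 0.68, 1451.91], [0.96, 0.2, -0.2, -
[... 305 characters left out ...]
.] 72.9 57.6 -35.8 circ [517.6 391.5] 38.5
sewing_case 0.79 [415. 212.] [533.4 396.8] 127.4 80.4 7.6 circ [534.5 392.8] 64.9
trivet 0.77 [420. 222.] [529.1 397.1] 160.5 67.0 2.8 circ [529.2 395.3] 81.8
trivet 0.56 [468. 210.] [555.9 557.8] 165.9 64.3 -39.9 circ [557.7 559.4] 85.6
spool_stand 0.87 [205. 232.] [ 436.4 -168.5] 61.4 59.3 -16.4 circ [ 435.6 -171.2] 33.7
cork_coaster 0.76 [284. 285.] [664.8  -9.2] 93.5 93.1 -54.2 circ [663.7 -10.6] 49.7
case_tray 0.66 [117. 272.] [ 504.8 -407.7] 137.8 88.3 -6.7 circ [ 505.  -406.8] 79.0
stone_slab 0.9 [330. 205.] [422.7 189.7] 176.7 96.4 -16.9 circ [422.5 189. ] 99.1
plant_pot 0.78 [406. 266.] [688.1 315.7] 196.6 96.7 -29.4 circ [688.6 316.5] 99.2
```

View pics/top0.png

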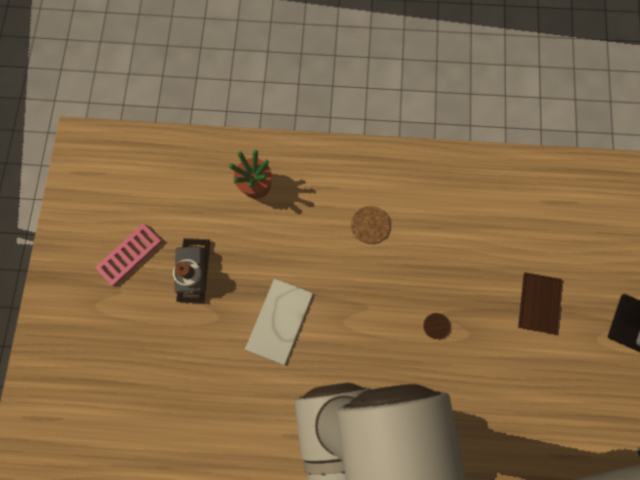

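View pics/scene0.png

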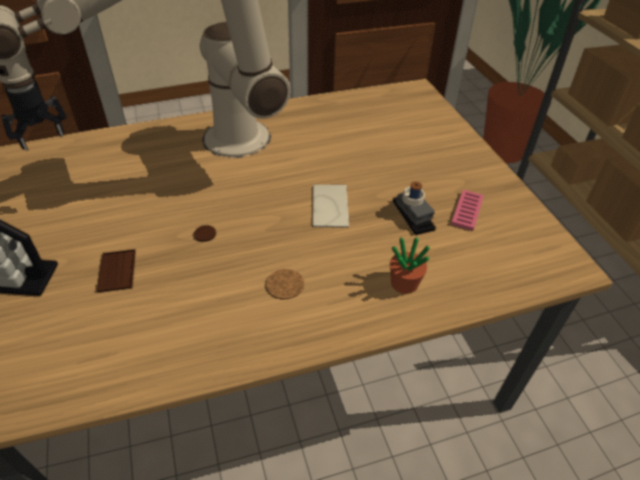

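```bash
cat >> h.py <<'E'
from scipy.optimize import minimize
def hull(p,pts):
    m=np.zeros((480*4,640*4),np.uint8)
    q=np.array([proj(p,x) for x in pts]); h=cv2.convexHull((q*4+2).astype(np.int32)); cv2.fillConvexPoly(m,h,1); return m
def cyl(x,y,z,r,h):
    a=np.linspace(0,2*np.pi,40); return [(x+r*np.cos(t),y+r*np.sin(t),zz) for t in a for zz in (z,z+h)]
def box(x,y,yaw,z,L,W,h):
    c,s=np.cos(np.radians(yaw)),np.sin(np.radians(yaw))
    return [(x+c*a*L/2-s*b*W/2,y+s*a*L/2+c*b*W/2,zz) for a in(-1,1) for b in(-1,1) for zz in(z,z+h)]
SH=dict(thread_spool=(16,48),button_dish=(30,22),sewing_case=(104,60,34),trivet=(150,62,14),spool_stand=(30,8),cork_coaster=(47,6),case_tray=(130,86,9),stone_slab=(176,98,8))
def fit(p,name,z0,x0,yaw=None,above=(),near=60):
    """IoU fit of base pose; above = hull masks occluding. returns x,y,yaw,iou"""
    g=[d for d in cut_out(p,name) if np.hypot(*(at(p,d["at"],z0+SH[name][-1])[:2]-x0[:2]))<near]
    if not g: return None
    R=cv2.resize(g[0]["region"].astype(np.uint8),None,fx=4,fy=4,interpolation=0)
    occ=np.zeros_like(R)
    for a in above: occ|=a
    R=R&~occ&1
    def mk(v): 
        return hull(p,cyl(v[0],v[1],z0,*SH[name]) if yaw is None else box(v[0],v[1],v[2]*3,z0,*SH[name]))
    def f(v):
        m=mk(v)&~occ&1; return 1-(m&R).sum()/max((m|R).sum(),1)
    v=[*x0] if yaw is None else [*x0,yaw/3]
    s=np.array([v]+[[v[j]+(6*(i==j)) for j in range(len(v))] for i in range(len(v))])
    r=minimize(f,v,method="Nelder-Mead",options=dict(initial_simplex=s,xatol=.1,fatol=1e-4,maxiter=120))
    o=list(r.x); 
    if yaw is not None:o[2]*=3
    return np.round(o,1),round(1-r.fun,3),mk(r.x),g[0]["conf"]
def go(X,Y,Z,yaw):
    from scipy.spatial.transform import Rotation as Ro
    s=state(); R=Ro.from_quat(s["eef_rot"]).as_matrix(); psi=np.degrees(np.arctan2(R[1,0],R[0,0]))
    d=np.array([X,Y,Z])-s["tcp_pos"]; spin=(psi-yaw+180)%360-180
    y=np.radians(yaw); c,sn=np.cos(y),np.sin(y)
    print("psi",round(psi,1),"spin",round(spin,1),"after-spin shift",np.round([c*d[0]+sn*d[1],sn*d[0]-c*d[1],-d[2]],1),"tcp",np.round(s["tcp_pos"],1),"j",np.round(s["joint_pos"],2))
E
cat > m2.py <<'E'
from h import *
for n in ("top","scene"):
    p=camera(n); print(n); A=[]
    for k,z,x,y in (("thread_spool",53,(510,396),None),("button_dish",48,(510,396),None),("sewing_case",14,(520,400),6),("trivet",0,(525,400),3)):
        r=fit(p,k,z,x,y,A); 
        if r: A.append(r[2]); print(k,r[0],r[1],r[3])
    for k,x,y in (("spool_stand",(432,-168),None),("cork_coaster",(662,-6),None),("case_tray",(500,-406),-7),("stone_slab",(419,192),-16.5)):
        r=fit(p,k,0,x,y)
        if r: print(k,r[0],r[1],r[3])
from h import go
go(510,396,230,5)
E
python3 m2.py
```

```text
top
thread_spool [507.2 405.6] 0.937 0.69
button_dish [504.7 405.3] 0.8 0.62
sewing_case [518.  409.5   6.8] 0.867 0.94
trivet [521.9 408.5  -0.9] 0.516 0.97
spool_stand [ 429.  -166.7] 0.896 0.84
cork_coaster [660.7  -3.7] 0.965 0.84
case_tray [ 498.7 -406.7   -6.5] 0.975 0.6
stone_slab [415.7 193.1 -16.9] 0.968 0.61
scene
button_dish [504.6 402.4] 0.423 0.49
sewing_case [515.  408.6   6.9] 0.9 0.93
trivet [521.  405.    1.4] 0.896 0.83
spool_stand [ 431.1 -170.9] 0.906 0.74
cork_coaster [662.9  -7.9] 0.946 0.73
case_tray [ 500.6 -407.3   -6.5] 0.95 0.63
stone_slab [417.9 191.1 -17. ] 0.961 0.88
psi 23.9 spin 18.9 after-spin shift [ 356.  -893.9    1.3] tcp [ 233.3 -525.5  231.3] j [-1.36  0.16  1.6   0.    1.39 -0.21]
```

Request:
{"method": "servo_tool", "body": {
  "rows": [60, 0, 0, 0, 6.3, 60, 0, 0, 0, 6.3, 60, 0, 0, 0, 6.3, 60, 16, -40, 0, 0, 60, 16, -40, 0, 0, 60, 16, -40, 0, 0, 60, 16, -40, 0, 0, 60, 16, -40, 0, 0]
}}

```text
t: 2.7
tcp_pos: [295.6, -317.7, 231.3]
eef_rot: [0.999, 0.044, 0.0, 0.0]
force: [0.3, -0.6, 0.7]
opening: 0.702
gripper_force: 0.0
```

Request:
{"method": "servo_tool", "body": {
  "rows": [60, 16, -40, 0, 0, 60, 16, -40, 0, 0, 60, 16, -40, 0, 0, 60, 16, -40, 0, 0, 60, 16, -40, 0, 0, 60, 16, -40, 0, 0, 60, 16, -40, 0, 0, 60, 16, -40, 0, 0]
}}

```text
t: 3.5
tcp_pos: [395.1, 12.5, 231.7]
eef_rot: [0.999, 0.044, 0.001, 0.0]
force: [0.0, -0.3, 0.8]
opening: 0.703
gripper_force: 0.0
```

Request:
{"method": "servo_tool", "body": {
  "rows": [60, 16, -40, 0, 0, 60, 16, -40, 0, 0, 60, 16, -40, 0, 0, 60, 16, -40, 0, 0, 60, 16, -40, 0, 0, 60, 16, -40, 0, 0, 60, 16, -40, 0, 0, 60, 0, 0, 0, 0]
}}

```text
t: 4.3
tcp_pos: [482.0, 303.4, 230.5]
eef_rot: [0.999, 0.046, -0.0, -0.001]
force: [-0.7, -0.8, -0.3]
opening: 0.701
gripper_force: 0.0
```

```bash
python3 -c "
from h import *
go(508,404,78,5); print(state()['t'],state()['opening'])"
```

```text
psi 5.3 spin 0.3 after-spin shift [ 34.7 -97.9 152.5] tcp [482.  303.4 230.5] j [0.35 0.14 1.61 0.   1.38 1.83]
4.3 0.7005548576110429
```

Request:
{"method": "servo_tool", "body": {
  "rows": [60, 9, -25, 0, 0, 60, 9, -25, 0, 0, 60, 9, -24, 0, 0, 60, 8, -24, 0, 0, 60, 0, 0, 30, 0, 60, 0, 0, 30, 0, 60, 0, 0, 0, 0, 60, 0, 0, 0, 0]
}}

```text
t: 5.1
tcp_pos: [507.9, 399.7, 171.5]
eef_rot: [0.999, 0.044, -0.0, 0.0]
force: [0.7, 0.2, 0.5]
opening: 0.707
gripper_force: 0.0
```

```bash
python3 -c "
from h import *
go(508,404,78,5)
a=camera('top')['color'][230:310,140:240];b=camera('scene')['color'][140:240,360:485]
cv2.imwrite('pics/a.png',np.hstack([cv2.resize(a,(500,400)),cv2.resize(b,(300,400))]))"
```

```text
psi 5.0 spin 0.0 after-spin shift [ 0.4 -4.3 93.5] tcp [507.9 399.7 171.5] j [ 0.48  0.39  1.44 -0.    1.31  1.96]
```

View pics/a.png

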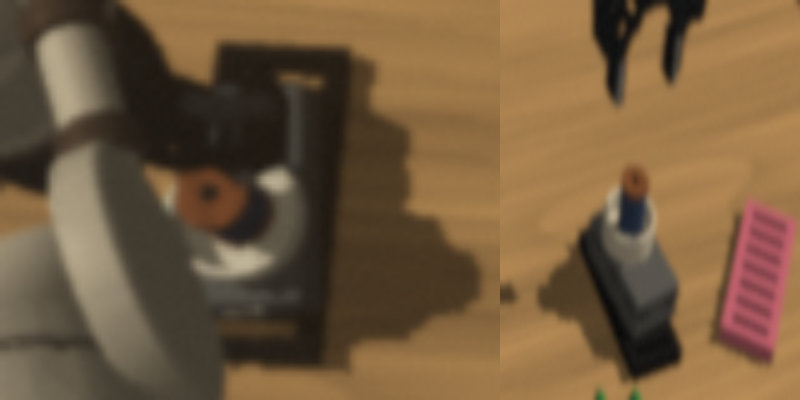

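The gripper hangs above the spool (crop: spool top at right ~(635,180), fingers ~(640,60)), with the dish, case and trivet below, as measured.

Request:
{"method": "servo_tool", "body": {
  "rows": [60, 0, -4, 25, 0, 60, 0, 0, 25, 0, 60, 0, 0, 25, 0, 60, 0, 0, 18, 0, 30, 0, 0, 0, 0, 20, 0, 0, 0, 0, 20, 0, 0, 0, 0, 20, 0, 0, 0, 0],
  "grip_force": 30
}}

```text
t: 6.0
tcp_pos: [508.9, 404.8, 80.4]
eef_rot: [0.999, 0.044, 0.002, -0.001]
force: [0.9, 0.7, 5.8]
opening: 0.361
gripper_force: 30.7
```

Request:
{"method": "servo_tool", "body": {
  "rows": [20, 0, 0, 0, 0, 20, 0, 0, 0, 0, 20, 0, 0, 0, 0, 20, 0, 0, -10, 0, 20, 0, 0, -30, 0, 20, 0, 0, -40, 0, 20, 0, 0, -40, 0, 20, 0, 0, 0, 0]
}}

```text
t: 6.8
tcp_pos: [511.0, 406.1, 206.7]
eef_rot: [0.999, 0.044, 0.006, -0.003]
force: [0.7, 0.6, 0.8]
opening: 0.361
gripper_force: 30.1
```

```bash
python3 -c "
from h import *
s=state();print(s['opening'],s['gripper_force']);go(430,-169,200,5)
for n in ('top','scene'):
  p=camera(n)
  for k,z in (('thread_spool',170),('button_dish',70)):
    for d in cut_out(p,k): print(n,k,d['conf'],d['at'],at(p,d['at'],z))
b=p['color'][100:240,340:500]
cv2.imwrite('pics/b.png',cv2.resize(b,(640,560)))"
```

```text
0.36122079643827604 30.105031728744507
psi 5.0 spin 0.0 after-spin shift [-130.9  565.8    6.7] tcp [511.  406.1 206.7] j [0.49 0.36 1.4  0.   1.36 1.97]
top thread_spool 0.56 [168.6, 264.1] [501.93612615 411.16995971 170.        ]
top button_dish 0.73 [184.3, 273.1] [501.53729347 406.4074159   70.        ]
scene thread_spool 0.46 [423.8, 156.5] [481.94333001 428.32658124 170.        ]
scene button_dish 0.86 [413.8, 197.1] [523.72715118 395.3575716   70.        ]
scene button_dish 0.61 [282.6, 286.0] [723.88689624 -25.47044191  70.        ]
```

View pics/b.png

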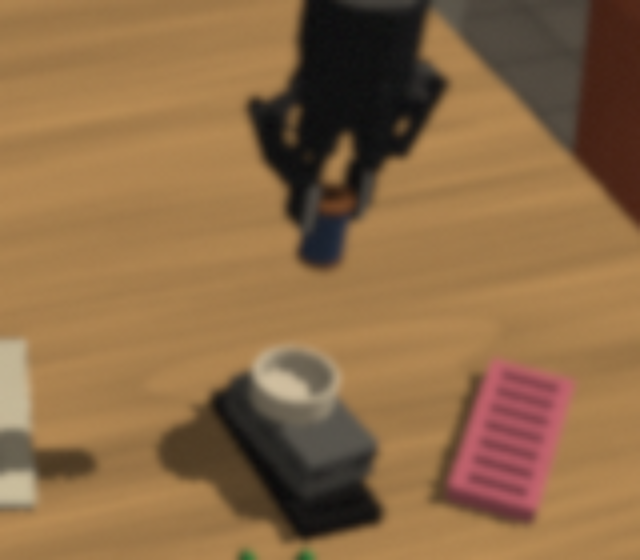

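The spool hangs upright in the fingers at crop (325,230); the empty dish is still on the case.

Request:
{"method": "servo_tool", "body": {
  "rows": [20, -4, 20, 0, 0, 20, -9, 40, 0, 0, 20, -9, 40, 0, 0, 20, -9, 40, 0, 0, 20, -9, 40, 0, 0, 20, -9, 40, 0, 0, 20, -9, 40, 0, 0, 20, -9, 40, 0, 0]
}}

```text
t: 7.9
tcp_pos: [466.0, 98.0, 197.1]
eef_rot: [0.999, 0.044, -0.001, -0.0]
force: [0.5, -0.5, -0.4]
opening: 0.363
gripper_force: 30.1
```

Request:
{"method": "servo_tool", "body": {
  "rows": [20, -9, 40, 0, 0, 20, -9, 40, 0, 0, 20, -9, 40, 0, 0, 20, -10, 40, 0, 0, 20, -10, 40, 0, 0, 20, -10, 40, 0, 0, 20, -5, 20, 0, 0, 20, 0, 0, 0, 0]
}}

```text
t: 8.7
tcp_pos: [427.4, -166.9, 197.3]
eef_rot: [0.999, 0.042, -0.001, -0.0]
force: [0.3, 0.8, 0.2]
opening: 0.366
gripper_force: 30.1
```

```bash
python3 -c "
from h import *
go(430,-169,60,5)
for n in ('top','scene'):
  p=camera(n); z=state()['tcp_pos'][2]-26
  r=fit(p,'thread_spool',z,(430,-165)); print(n,r and r[:2],z)"
```

```text
psi 4.8 spin -0.2 after-spin shift [  2.4   2.3 137.3] tcp [ 427.4 -166.9  197.3] j [-0.64 -0.12  1.95 -0.    1.32  0.85]
top (array([ 430., -165.]), np.float64(0.0)) 171.29467153667224
scene (array([ 431.8, -165.3]), np.float64(0.858)) 171.5283424560022
```

Request:
{"method": "servo_tool", "body": {
  "rows": [20, 1, 3, 30, 0, 20, 0, 0, 30, 0, 20, 0, 0, 30, 0, 20, 0, 0, 30, 0, 20, 0, 0, 25, 0, 20, 0, 0, 12, 0, 20, 0, 0, 5, 0, 20, 0, 0, 5, 0]
}}

```text
t: 9.7
tcp_pos: [430.8, -167.6, 34.2]
eef_rot: [0.999, 0.045, -0.0, -0.0]
force: [-10.4, 10.9, 39.2]
opening: 0.362
gripper_force: 35.2
```

Request:
{"method": "servo_tool", "body": {
  "rows": [20, 0, 0, 2, 0, 20, 0, 0, 0, 0, 20, 0, 0, 0, 0]
}}

```text
t: 10.0
tcp_pos: [431.8, -168.4, 33.7]
eef_rot: [0.999, 0.045, 0.001, 0.001]
force: [-9.5, 7.3, 28.5]
opening: 0.36
gripper_force: 34.9
```

```bash
python3 -c "
from h import *
go(430,-169,34,5);print(state()['force'],state()['opening'])
p=camera('scene');r=fit(p,'thread_spool',8,(430,-168)); print(r and r[:2])"
```

```text
psi 5.1 spin 0.1 after-spin shift [-1.8  0.5 -0.3] tcp [ 431.8 -168.4   33.7] j [-0.63  0.14  2.06  0.    0.95  0.85]
[-9.53262734  7.33306494 28.49677685] 0.35958901733139453
(array([ 428.9, -170.8]), np.float64(0.802))
```

Request:
{"method": "servo_tool", "body": {
  "rows": [20, 0, 0, -2, 0, 20, 0, 0, 0, 0, 45, 0, 0, 0, 0, 60, 0, 0, 0, 0, 60, 0, 0, 0, 0, 60, 0, 0, 0, 0, 60, 0, 0, -20, 0, 60, 0, 0, -30, 0]
}}

```text
t: 10.9
tcp_pos: [427.9, -166.7, 80.0]
eef_rot: [0.999, 0.044, -0.002, -0.002]
force: [0.1, -0.4, 0.0]
opening: 0.704
gripper_force: 0.0
```

Request:
{"method": "servo_tool", "body": {
  "rows": [80, 0, 0, -40, 0, 80, 0, 0, -40, 0, 80, 4, -20, -20, 0, 80, 9, -40, 0, 0, 80, 9, -40, 0, 0, 80, 9, -40, 0, 0, 80, 9, -40, 0, 0, 80, 0, 0, 0, 0]
}}

```text
t: 11.7
tcp_pos: [453.4, 18.8, 181.0]
eef_rot: [0.999, 0.047, -0.0, -0.001]
force: [0.3, 0.0, -0.7]
opening: 0.941
gripper_force: 0.0
```

```bash
cat > m3.py <<'E'
from h import *
import sys
go(505,404,180,5)
for n in ('top','scene'):
  p=camera(n);A=[]
  r=fit(p,'thread_spool',8,(430,-168)); print(n,r and r[:2]); A=[r[2]] if r else []
  r=fit(p,'spool_stand',0,(430,-168),None,A); print(r and r[:2])
  A=[]
  for k,z,x,y in (("button_dish",48,(505,404),None),("sewing_case",14,(517,409),6.9),("trivet",0,(521,406),0)):
    r=fit(p,k,z,x,y,A); 
    if r: A.append(r[2]); print(k,r[0],r[1])
E
python3 m3.py
```

```text
psi 5.4 spin 0.4 after-spin shift [  85.  -379.2    1. ] tcp [453.4  18.8 181. ] j [-0.23 -0.12  1.98  0.    1.28  1.25]
top (array([ 429. , -167.5]), np.float64(0.888))
(array([ 429.3, -166.6]), np.float64(0.901))
button_dish [505.8 404.3] 0.924
sewing_case [518.4 408.3   8.7] 0.818
trivet [520.8 405.8   1.4] 0.811
scene (array([ 429.6, -169.5]), np.float64(0.928))
(array([ 431.1, -169.5]), np.float64(0.921))
button_dish [506.1 403.2] 0.898
sewing_case [518.3 407.9   6.3] 0.944
trivet [521.3 403.9   1.1] 0.941
```

Request:
{"method": "servo_tool", "body": {
  "rows": [85, 8, -38, 0, 0, 85, 8, -38, 0, 0, 85, 9, -38, 0, 0, 85, 8, -38, 0, 0, 85, 9, -38, 0, 0, 85, 8, -38, 0, 0, 85, 9, -38, 0, 0, 85, 8, -38, 0, 0]
}}

```text
t: 13.1
tcp_pos: [493.9, 325.2, 181.2]
eef_rot: [0.999, 0.044, 0.0, 0.0]
force: [0.0, -0.5, 0.4]
opening: 0.994
gripper_force: 0.0
```

Request:
{"method": "servo_tool", "body": {
  "rows": [85, 9, -38, 0, 0, 85, 8, -37, 0, 0, 85, 0, 0, 20, 0, 85, 0, 0, 20, 0, 85, 0, 0, 0, 0, 85, 0, 0, 0, 0]
}}

```text
t: 13.7
tcp_pos: [504.0, 399.6, 141.2]
eef_rot: [0.999, 0.044, -0.0, 0.0]
force: [0.2, 1.0, 0.3]
opening: 0.996
gripper_force: 0.0
```

```bash
python3 -c "
from h import *
go(506,404,47,5);print(state()['force'],state()['opening'])"
```

```text
psi 5.0 spin 0.0 after-spin shift [ 2.4 -4.2 94.2] tcp [504.  399.6 141.2] j [0.48 0.41 1.48 0.   1.26 1.97]
[0.17192683 1.03579133 0.33954151] 0.9958246525232257
```

Request:
{"method": "servo_tool", "body": {
  "rows": [85, 2, -4, 20, 0, 85, 0, 0, 30, 0, 85, 0, 0, 25, 0, 85, 0, 0, 14, 0, 85, 0, 0, 5, 0, 85, 0, 0, 0, 0, 70, 0, 0, 0, 0, 64, 0, 0, 0, 0],
  "grip_force": 25
}}

```text
t: 14.5
tcp_pos: [506.8, 404.6, 49.1]
eef_rot: [0.999, 0.044, 0.001, -0.001]
force: [1.3, 0.8, -0.8]
opening: 0.752
gripper_force: 0.0
```

Request:
{"method": "servo_tool", "body": {
  "rows": [60, 0, 0, 0, 0, 55, 0, 0, 0, 0, 50, 0, 0, 0, 0, 50, 0, 0, 0, 0, 50, 0, 0, 0, 0]
}}

```text
t: 15.0
tcp_pos: [506.7, 404.6, 49.3]
eef_rot: [0.999, 0.044, 0.001, -0.001]
force: [-0.3, -1.2, 5.8]
opening: 0.691
gripper_force: 26.2
```

```bash
python3 -c "
from h import *
go(506,404,47,5);print(state()['force'],state()['opening'],state()['gripper_force'])"
```

```text
psi 5.1 spin 0.1 after-spin shift [-0.8  0.5  2.3] tcp [506.7 404.6  49.3] j [ 0.49  0.53  1.51 -0.    1.1   1.97]
[-0.30206213 -1.23636052  5.79171693] 0.6911809612623471 26.15948388876859
```

Request:
{"method": "servo_tool", "body": {
  "rows": [50, 0, 0, -5, 0, 50, 0, 0, -15, 0, 50, 0, 0, -30, 0, 50, 0, 0, -40, 0, 50, 0, 0, -30, 0, 50, 0, 0, 0, 0, 50, 5, 20, 0, 0, 50, 10, 35, 0, 0]
}}

```text
t: 15.8
tcp_pos: [524.5, 351.5, 167.5]
eef_rot: [0.999, 0.046, -0.0, -0.0]
force: [0.5, 0.1, -1.2]
opening: 0.69
gripper_force: 27.2
```

Request:
{"method": "servo_tool", "body": {
  "rows": [50, 10, 35, 0, 0, 50, 10, 35, 0, 0, 50, 10, 35, 0, 0, 50, 10, 35, 0, 0, 50, 10, 35, 0, 0, 50, 10, 35, 0, 0, 50, 10, 35, 0, 0, 50, 10, 35, 0, 0]
}}

```text
t: 16.6
tcp_pos: [629.6, 77.2, 167.0]
eef_rot: [0.999, 0.044, -0.0, -0.0]
force: [-0.4, -0.2, -0.9]
opening: 0.689
gripper_force: 27.2
```

Request:
{"method": "servo_tool", "body": {
  "rows": [50, 10, 35, 0, 0, 50, 10, 35, 0, 0, 50, 5, 15, 0, 0, 50, 0, 0, 0, 0, 50, 0, 0, 0, 0]
}}

```text
t: 17.1
tcp_pos: [661.6, -2.9, 167.0]
eef_rot: [0.999, 0.044, -0.001, -0.001]
force: [0.4, -0.1, -1.5]
opening: 0.69
gripper_force: 27.2
```

```bash
python3 -c "
from h import *
go(662,-6,10,5);print(state()['force'],state()['opening'],state()['gripper_force'])
z=state()['tcp_pos'][2]-1
p=camera('scene');r=fit(p,'button_dish',z,(662,-6)); print(r and r[:2])
b=p['color'][160:320,200:380]
cv2.imwrite('pics/c.png',cv2.resize(b,(630,560)))"
```

```text
psi 5.0 spin 0.0 after-spin shift [1.00e-01 3.10e+00 1.57e+02] tcp [661.6  -2.9 167. ] j [-0.19  0.43  1.4   0.    1.32  1.3 ]
[ 0.44797068 -0.14573464 -1.46652697] 0.6903050600250583 27.240483651403338
(array([662.4,  -4.7]), np.float64(0.939))
```

View pics/c.png

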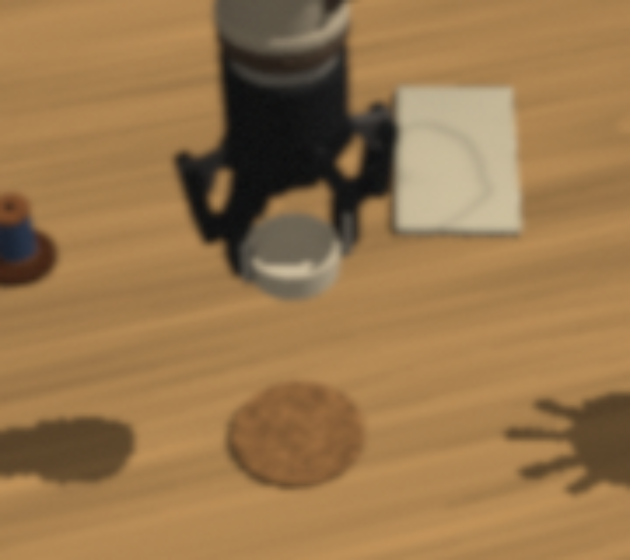

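The dish is held level above the coaster (crop (295,255) over (297,433)); the spool stands on its stand at the left.

Request:
{"method": "servo_tool", "body": {
  "rows": [50, 0, 3, 25, 0, 50, 0, 0, 40, 0, 50, 0, 0, 40, 0, 50, 0, 0, 28, 0, 50, 0, 0, 12, 0, 50, 0, 0, 6, 0, 50, 0, 0, 3, 0, 50, 0, 0, 0, 0]
}}

```text
t: 18.0
tcp_pos: [663.6, -6.8, 14.9]
eef_rot: [0.999, 0.044, 0.001, 0.0]
force: [0.2, 0.4, -0.8]
opening: 0.69
gripper_force: 27.3
```

Request:
{"method": "servo_tool", "body": {
  "rows": [50, 0, 0, 2, 0, 50, 0, 0, 0, 0]
}}

```text
t: 18.2
tcp_pos: [663.1, -7.0, 12.3]
eef_rot: [0.999, 0.044, 0.001, 0.0]
force: [0.0, 0.5, -0.4]
opening: 0.687
gripper_force: 27.3
```

Request:
{"method": "servo_tool", "body": {
  "rows": [50, 0, 0, 2, 0, 50, 0, 0, 0, 0]
}}

```text
t: 18.4
tcp_pos: [662.3, -6.9, 9.3]
eef_rot: [0.999, 0.044, -0.0, -0.0]
force: [-0.9, -0.6, -1.1]
opening: 0.69
gripper_force: 27.3
```

Request:
{"method": "servo_tool", "body": {
  "rows": [50, 0, 0, 2, 0, 50, 0, 0, 0, 0]
}}

```text
t: 18.6
tcp_pos: [662.6, -6.9, 7.4]
eef_rot: [0.999, 0.044, 0.0, 0.0]
force: [0.9, 0.5, 0.1]
opening: 0.691
gripper_force: 27.3
```

Request:
{"method": "servo_tool", "body": {
  "rows": [50, 0, 0, 1, 0, 50, 0, 0, 0, 0]
}}

```text
t: 18.8
tcp_pos: [662.7, -6.9, 7.3]
eef_rot: [0.999, 0.044, 0.0, 0.0]
force: [-3.2, 0.3, 6.3]
opening: 0.69
gripper_force: 27.7
```

Request:
{"method": "servo_tool", "body": {
  "rows": [62, 0, 0, 0, 0, 70, 0, 0, 0, 0, 85, 0, 0, 0, 0, 85, 0, 0, 0, 0, 85, 0, 0, 0, 0, 85, 0, 0, -15, 0, 85, 0, 0, -30, 0, 85, 0, 0, -40, 0]
}}

```text
t: 19.6
tcp_pos: [660.9, -6.6, 91.1]
eef_rot: [0.999, 0.044, -0.002, -0.0]
force: [0.6, -0.2, 0.4]
opening: 0.992
gripper_force: 0.0
```

Request:
{"method": "servo_tool", "body": {
  "rows": [85, 0, 0, -40, 0, 85, 0, 0, -40, -2, 85, -10, -35, 0, 0, 85, -10, -35, 0, 0, 85, -10, -35, 0, 0, 85, -10, -35, 0, 0, 85, -10, -35, 0, 0, 85, -5, -15, 0, 0]
}}

```text
t: 20.4
tcp_pos: [583.4, 177.7, 172.6]
eef_rot: [0.998, 0.063, 0.0, -0.0]
force: [0.0, -0.9, 0.2]
opening: 0.995
gripper_force: 0.0
```

```bash
cat > m4.py <<'E'
from h import *
go(518,408,30,7)
for n in ('top','scene'):
  p=camera(n);A=[]
  r=fit(p,'button_dish',6,(662,-6)); print(n,r and r[:2])
  r=fit(p,'cork_coaster',0,(662,-6),None,[r[2]] if r else []); print(r and r[:2])
  for k,z,x,y in (("sewing_case",14,(517,409),6.9),("trivet",0,(521,406),0)):
    r=fit(p,k,z,x,y,A); 
    if r: A.append(r[2]); print(k,r[0],r[1])
E
python3 m4.py
```

```text
psi 7.2 spin 0.2 after-spin shift [ -36.9 -236.6  142.6] tcp [583.4 177.7 172.6] j [0.1  0.29 1.56 0.   1.29 1.54]
top (array([662.1,  -6. ]), np.float64(0.936))
(array([660.2,  -3.6]), np.float64(0.851))
sewing_case [517.1 408.7   8.1] 0.939
trivet [520.9 406.6   0.8] 0.704
scene (array([663. ,  -8.6]), np.float64(0.907))
(array([661.6,  -7.1]), np.float64(0.82))
sewing_case [517.4 407.1   3.7] 0.907
trivet [521.3 405.3   1.5] 0.898
```

Request:
{"method": "servo_tool", "body": {
  "rows": [85, -3, -20, 0, 0, 85, -6, -38, 0, 0, 85, -6, -38, 0, 0, 85, -6, -38, 0, 0, 85, -6, -38, 0, 0, 85, -6, -38, 0, 0, 85, -4, -26, 30, 0, 85, 0, 0, 10, 0]
}}

```text
t: 21.7
tcp_pos: [516.4, 406.6, 128.4]
eef_rot: [0.998, 0.063, -0.002, 0.0]
force: [-1.5, -0.6, -1.0]
opening: 0.991
gripper_force: 0.0
```

Request:
{"method": "servo_tool", "body": {
  "rows": [85, 0, 0, 20, 0, 85, 0, 0, 20, 0, 85, 0, 0, 0, 0]
}}

```text
t: 22.0
tcp_pos: [517.2, 402.3, 87.6]
eef_rot: [0.998, 0.061, -0.003, 0.002]
force: [-0.1, -0.5, -0.5]
opening: 0.996
gripper_force: 0.0
```

```bash
python3 -c "
from h import *
go(517.3,408,18,6.5)"
```

```text
psi 7.0 spin 0.5 after-spin shift [ 0.7 -5.6 69.6] tcp [517.2 402.3  87.6] j [ 0.48  0.5   1.46 -0.    1.18  1.93]
```

Request:
{"method": "servo_tool", "body": {
  "rows": [85, 0, -4, 0, 0, 85, 0, 0, 30, 0, 85, 0, 0, 24, 0, 85, 0, 0, 10, 0, 85, 0, 0, 5, 0, 85, 0, 0, 0, 0, 70, 0, 0, 0, 0, 64, 0, 0, 0, 0],
  "grip_force": 50
}}

```text
t: 22.8
tcp_pos: [519.4, 409.2, 23.9]
eef_rot: [0.998, 0.061, 0.001, -0.001]
force: [-0.1, -0.6, -0.0]
opening: 0.752
gripper_force: 0.0
```

Request:
{"method": "servo_tool", "body": {
  "rows": [60, 0, 0, 0, 0, 55, 0, 0, 0, 0, 50, 0, 0, 0, 0, 50, 0, 0, 0, 0, 50, 0, 0, 0, 0]
}}

```text
t: 23.3
tcp_pos: [519.3, 409.1, 23.8]
eef_rot: [0.998, 0.061, 0.001, -0.0]
force: [-0.8, -1.5, 5.4]
opening: 0.691
gripper_force: 56.2
```

Request:
{"method": "servo_tool", "body": {
  "rows": [50, 0, 0, -5, 0, 50, 0, 0, -15, 0, 50, 0, 0, -30, 0, 50, 0, 0, -40, 0, 50, 0, 0, -40, 0, 50, 0, 0, -20, 0, 50, 0, 0, 0, 0]
}}

```text
t: 24.0
tcp_pos: [520.6, 410.0, 177.8]
eef_rot: [0.998, 0.061, 0.004, -0.002]
force: [1.3, 0.3, -0.4]
opening: 0.69
gripper_force: 55.5
```

```bash
python3 -c "
from h import *
go(499.7,-407,100,-6.5)
p=camera('scene')
b=p['color'][100:240,340:500]
cv2.imwrite('pics/d.png',cv2.resize(b,(640,560)))"
```

```text
psi 7.0 spin 13.5 after-spin shift [ 71.7 814.1  77.8] tcp [520.6 410.  177.8] j [0.49 0.41 1.39 0.   1.33 1.93]
```

View pics/d.png

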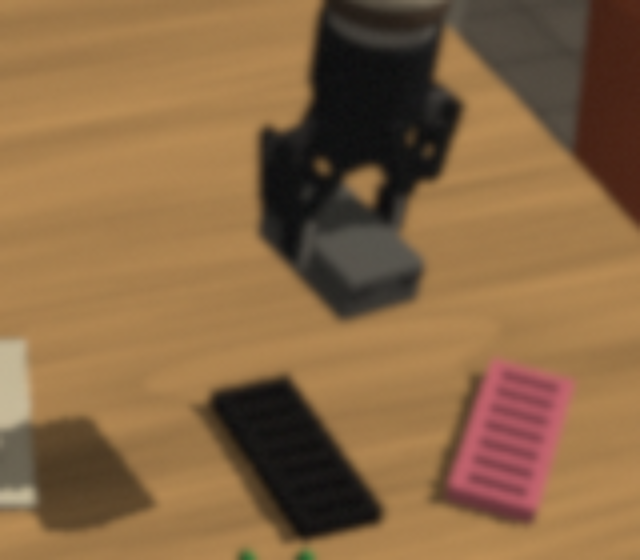

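The case hangs level in the fingers (crop (350,250)), the trivet lies bare at (295,455).

Request:
{"method": "servo_tool", "body": {
  "rows": [50, 0, 0, 0, 6.7, 50, 0, 0, 0, 6.7, 50, 2, 20, 0, 0, 50, 4, 40, 0, 0, 50, 4, 40, 0, 0, 50, 4, 40, 0, 0, 50, 4, 40, 0, 0, 50, 4, 40, 0, 0]
}}

```text
t: 24.85
tcp_pos: [513.9, 185.8, 169.7]
eef_rot: [0.998, -0.055, -0.002, 0.0]
force: [1.2, -0.5, -1.1]
opening: 0.692
gripper_force: 55.4
```

Request:
{"method": "servo_tool", "body": {
  "rows": [50, 4, 40, 0, 0, 50, 4, 40, 0, 0, 50, 4, 40, 0, 0, 50, 4, 40, 0, 0, 50, 4, 40, 0, 0, 50, 4, 40, 0, 0, 50, 4, 40, 0, 0, 50, 4, 40, 0, 0]
}}

```text
t: 25.65
tcp_pos: [510.4, -134.8, 169.8]
eef_rot: [0.998, -0.056, -0.002, -0.001]
force: [0.0, 0.1, -1.4]
opening: 0.695
gripper_force: 55.4
```

Request:
{"method": "servo_tool", "body": {
  "rows": [50, 3, 40, 0, 0, 50, 3, 40, 0, 0, 50, 3, 40, 0, 0, 50, 3, 40, 0, 0, 50, 3, 40, 0, 0, 50, 3, 40, 0, 0, 50, 0, 20, 0, 0, 50, 0, 0, 0, 0]
}}

```text
t: 26.45
tcp_pos: [499.4, -396.1, 169.4]
eef_rot: [0.998, -0.057, -0.002, -0.001]
force: [-0.7, 0.0, -1.4]
opening: 0.691
gripper_force: 55.4
```

```bash
python3 -c "
from h import *
go(501,-406,100,-6.5)
for n in ('top','scene'):
  p=camera(n);z=state()['tcp_pos'][2]-10
  r=fit(p,'sewing_case',z,(500,-406),-6); print(r and r[:2])
"
```

```text
psi -6.6 spin -0.1 after-spin shift [ 2.7  9.6 69.4] tcp [ 499.4 -396.1  169.4] j [-0.86  0.37  1.47 -0.    1.31  0.83]
(array([ 499.1, -390.6,   -1.3]), np.float64(0.124))
(array([ 500.5, -400.3,    2.8]), np.float64(0.813))
```

Request:
{"method": "servo_tool", "body": {
  "rows": [50, 2, 8, 0, 0, 50, 0, 0, 20, 0, 50, 0, 0, 40, 0, 50, 0, 0, 40, 0, 50, 0, 0, 20, 0, 50, 0, 0, 10, 0, 50, 0, 0, 0, 0, 50, 0, 0, 0, 0]
}}

```text
t: 27.45
tcp_pos: [503.3, -403.4, 43.9]
eef_rot: [0.998, -0.055, 0.001, 0.001]
force: [-0.1, -0.0, 0.2]
opening: 0.693
gripper_force: 55.3
```

```bash
python3 -c "
from h import *
go(501,-406,13,-6.5)
p=camera('scene');z=state()['tcp_pos'][2]-10
r=fit(p,'sewing_case',z,(500,-406),-6); print(r and r[:2])
cv2.imwrite('pics/e.png',cv2.resize(p['color'][200:320,50:200],(700,560)))
"
```

```text
psi -6.3 spin 0.2 after-spin shift [-2.   2.9 30.9] tcp [ 503.3 -403.4   43.9] j [-0.86  0.53  1.52 -0.    1.09  0.82]
(array([ 506.8, -408. ,    4.2]), np.float64(0.776))
```

View pics/e.png

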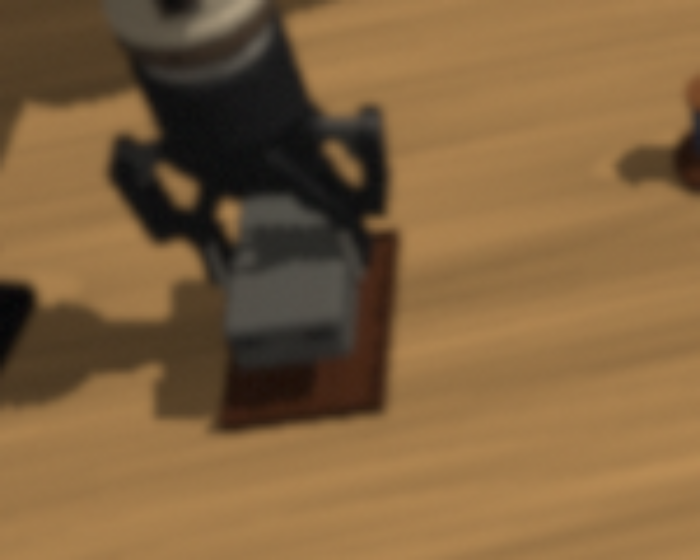

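Request:
{"method": "servo_tool", "body": {
  "rows": [50, -2, 1, 10, 0, 50, 0, 0, 8, 0, 50, 0, 0, 6, 0, 50, 0, 0, 3, 0, 50, 0, 0, 0, 0, 50, 0, 0, 0, 0]
}}

```text
t: 28.15
tcp_pos: [500.4, -403.4, 15.3]
eef_rot: [0.998, -0.055, 0.0, 0.0]
force: [-0.1, -0.6, -1.8]
opening: 0.692
gripper_force: 55.4
```

Request:
{"method": "servo_tool", "body": {
  "rows": [50, 0, 0, 2, 0, 50, 0, 0, 0, 0]
}}

```text
t: 28.35
tcp_pos: [500.4, -403.4, 13.3]
eef_rot: [0.998, -0.055, 0.0, 0.0]
force: [-1.0, 0.1, -1.8]
opening: 0.69
gripper_force: 55.4
```

Request:
{"method": "servo_tool", "body": {
  "rows": [50, 0, 0, 1, 0, 50, 0, 0, 0, 0]
}}

```text
t: 28.55
tcp_pos: [500.5, -403.5, 12.8]
eef_rot: [0.998, -0.055, 0.0, 0.0]
force: [-1.5, 1.2, 1.7]
opening: 0.689
gripper_force: 55.6
```

Request:
{"method": "servo_tool", "body": {
  "rows": [62, 0, 0, 0, 0, 70, 0, 0, 0, 0, 85, 0, 0, 0, 0, 85, 0, 0, 0, 0, 85, 0, 0, 0, 0, 85, 0, 0, -15, 0, 85, 0, 0, -30, 0, 85, 0, 0, -40, 0]
}}

```text
t: 29.35
tcp_pos: [499.3, -402.2, 97.2]
eef_rot: [0.998, -0.056, -0.001, -0.001]
force: [-0.1, -1.1, 0.6]
opening: 0.997
gripper_force: 0.0
```

Request:
{"method": "servo_tool", "body": {
  "rows": [85, 0, 0, -40, 0, 85, 0, 0, -30, 0, 85, 0, -20, 0, -7.5, 85, 4, -40, 0, 0, 85, 4, -40, 0, 0, 85, 4, -40, 0, 0, 85, 4, -40, 0, 0, 85, 0, -20, 0, 0]
}}

```text
t: 30.15
tcp_pos: [515.2, -200.4, 168.4]
eef_rot: [1.0, 0.011, 0.001, -0.0]
force: [0.1, 0.5, -0.1]
opening: 0.996
gripper_force: 0.0
```

```bash
cat > m5.py <<'E'
from h import *
go(521,405.5,100,1)
for n in ('top','scene'):
  p=camera(n);A=[]
  r=fit(p,'sewing_case',3,(500,-406),-6); print(n,r and r[:2])
  r=fit(p,'case_tray',0,(500,-407),-6.5,[r[2]] if r else []); print(r and r[:2])
  r=fit(p,'trivet',0,(521,406),0); print(r and r[:2])
  r=fit(p,'stone_slab',0,(417,192),-17); print(r and r[:2])
cv2.imwrite('pics/f.png',p['color'])
E
python3 m5.py
```

```text
psi 1.3 spin 0.3 after-spin shift [  16.3 -605.7   68.4] tcp [ 515.2 -200.4  168.4] j [-0.59  0.16  1.73  0.    1.26  0.96]
top (array([ 494.9, -407.7,    0.8]), np.float64(0.577))
(array([ 497.6, -408.4,   -4.1]), np.float64(0.272))
(array([520.3, 405.5,   1.3]), np.float64(0.898))
(array([416.1, 193.6, -16.8]), np.float64(0.978))
scene (array([ 498.6, -404.8,   -4.1]), np.float64(0.916))
None
(array([522.4, 404. ,   2.6]), np.float64(0.963))
(array([416.6, 191.3, -17. ]), np.float64(0.959))
```

View pics/f.png

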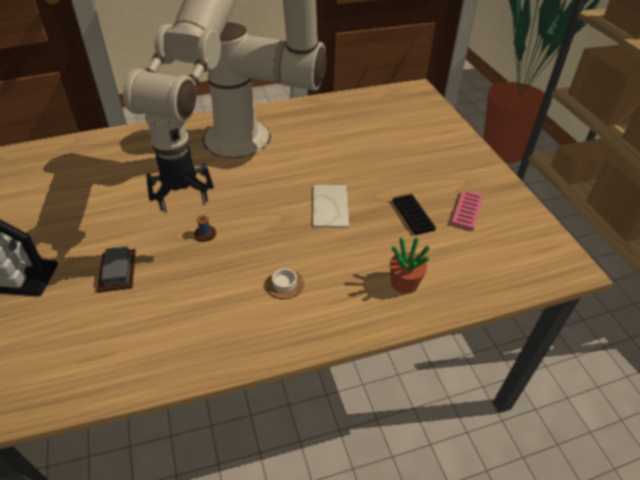

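Spool, dish and case all sit on their places ((205,230), (284,282), (117,268)); the trivet lies alone at (413,214).

Request:
{"method": "servo_tool", "body": {
  "rows": [85, 1, -40, 0, 0, 85, 1, -40, 0, 0, 85, 1, -40, 0, 0, 85, 1, -40, 0, 0, 85, 1, -40, 0, 0, 85, 1, -40, 0, 0, 85, 1, -40, 0, 0, 85, 1, -40, 0, 0]
}}

```text
t: 31.45
tcp_pos: [516.7, 118.0, 167.4]
eef_rot: [1.0, 0.01, 0.0, 0.0]
force: [0.6, 0.1, 0.0]
opening: 0.992
gripper_force: 0.0
```

Request:
{"method": "servo_tool", "body": {
  "rows": [85, 1, -40, 0, 0, 85, 1, -40, 0, 0, 85, 1, -40, 0, 0, 85, 1, -40, 0, 0, 85, 1, -40, 0, 0, 85, 1, -40, 0, 0, 85, 2, -30, 0, 0, 85, 0, 0, 0, 0]
}}

```text
t: 32.25
tcp_pos: [518.9, 390.0, 166.9]
eef_rot: [1.0, 0.012, 0.0, -0.001]
force: [0.4, -0.1, 0.0]
opening: 0.996
gripper_force: 0.0
```

Request:
{"method": "servo_tool", "body": {
  "rows": [85, 0, 0, 20, 0, 85, 0, 0, 40, 0, 85, 0, 0, 40, 0, 85, 0, 0, 20, 0, 85, 0, 0, 0, 0, 85, 0, 0, 0, 0]
}}

```text
t: 32.85
tcp_pos: [519.9, 386.3, 47.8]
eef_rot: [1.0, 0.009, 0.0, 0.0]
force: [0.2, 0.1, 0.9]
opening: 0.992
gripper_force: 0.0
```

```bash
python3 -c "
from h import *
go(521.5,404.8,0,1.7)"
```

```text
psi 1.1 spin -0.6 after-spin shift [  2.2 -18.4  47.8] tcp [519.9 386.3  47.8] j [ 0.45  0.53  1.51 -0.    1.1   2.  ]
```

Request:
{"method": "servo_tool", "body": {
  "rows": [85, 2, -12, 0, 0, 85, 0, -6, 15, 0, 85, 0, 0, 20, -0.6, 85, 0, 0, 8, 0, 85, 0, 0, 4, 0, 85, 0, 0, 0, 0, 85, 0, 0, 0, 0],
  "grip_force": 60
}}

```text
t: 33.55
tcp_pos: [521.5, 405.4, 1.1]
eef_rot: [1.0, 0.015, 0.001, -0.0]
force: [-1.0, -0.5, -0.6]
opening: 0.993
gripper_force: 0.0
```

```bash
python3 -c "
from h import *
go(521.5,404.8,-1,1.7);print(state()['force'])"
```

```text
psi 1.7 spin 0.0 after-spin shift [-0.   0.6  2.1] tcp [521.5 405.4   1.1] j [ 0.48  0.63  1.48 -0.    1.04  2.02]
[-1.03144745 -0.51419862 -0.62342427]
```

Request:
{"method": "servo_tool", "body": {
  "rows": [75, 0, 0, 2, 0, 68, 0, 0, 0, 0, 64, 0, 0, 0, 0, 60, 0, 0, 0, 0, 55, 0, 0, 0, 0, 55, 0, 0, 0, 0, 55, 0, 0, 0, 0, 55, 0, 0, 0, 0]
}}

```text
t: 34.35
tcp_pos: [521.4, 405.3, -0.9]
eef_rot: [1.0, 0.015, 0.001, -0.0]
force: [-0.9, 0.4, 5.4]
opening: 0.704
gripper_force: 65.4
```

Request:
{"method": "servo_tool", "body": {
  "rows": [55, 0, 0, -5, 0, 55, 0, 0, -10, 0, 55, 0, 0, -20, 0, 55, 0, 0, -30, 0, 55, 0, 0, -20, 0, 55, 0, 0, 0, 0, 55, 0, 0, 0, 0]
}}

```text
t: 35.05
tcp_pos: [520.7, 405.0, 83.1]
eef_rot: [1.0, 0.015, 0.0, -0.0]
force: [0.4, -0.4, -1.7]
opening: 0.706
gripper_force: 65.1
```

```bash
python3 -c "
from h import *
go(417,192,86,-17)
p=camera('scene');z=state()['tcp_pos'][2]
r=fit(p,'trivet',z,(521,405),1); print(r and r[:2])
cv2.imwrite('pics/g.png',cv2.resize(p['color'][100:240,340:500],(640,560)))
"
```

```text
psi 1.7 spin 18.7 after-spin shift [-36.9 234.   -2.9] tcp [520.7 405.   83.1] j [0.48 0.51 1.46 0.   1.17 2.02]
(array([523.3, 407.7,  -1.1]), np.float64(0.705))
```

View pics/g.png

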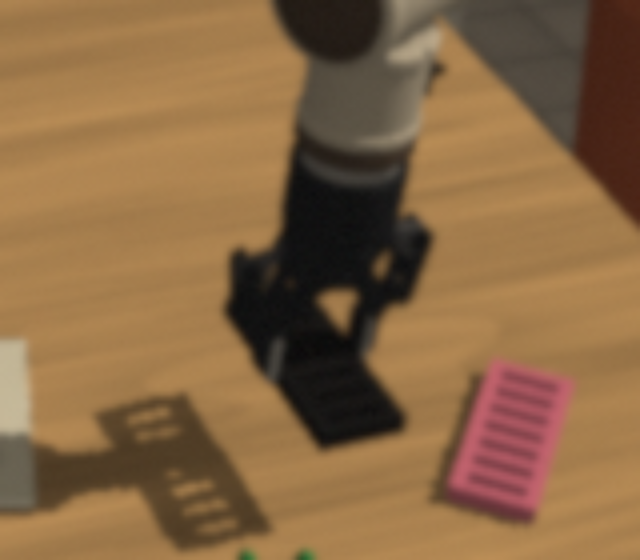

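The trivet is gripped level at its middle (crop (320,370)).

Request:
{"method": "servo_tool", "body": {
  "rows": [55, 0, 0, 0, 6.2, 55, 0, 0, 0, 6.2, 55, 0, 0, 0, 6.3, 55, -3, 20, 0, 0, 55, -6, 35, 0, 0, 55, -6, 35, 0, 0, 55, -6, 35, 0, 0, 55, -6, 35, 0, 0]
}}

```text
t: 35.95
tcp_pos: [446.3, 258.4, 81.5]
eef_rot: [0.989, -0.147, -0.001, 0.001]
force: [-0.1, -1.1, -0.6]
opening: 0.707
gripper_force: 65.2
```

Request:
{"method": "servo_tool", "body": {
  "rows": [55, -6, 35, 0, 0, 55, -4, 25, 0, 0, 55, 0, 14, 0, 0, 55, 0, 0, 0, 0, 55, 0, 0, 20, 0, 55, 0, 0, 20, 0, 55, 0, 0, 0, 0, 55, 0, 0, 0, 0]
}}

```text
t: 36.75
tcp_pos: [417.4, 192.6, 43.2]
eef_rot: [0.989, -0.147, -0.0, 0.0]
force: [0.3, -0.1, -0.7]
opening: 0.706
gripper_force: 65.4
```

```bash
python3 -c "
from h import *
go(417,192,7,-17)
p=camera('scene');z=state()['tcp_pos'][2]+1
r=fit(p,'trivet',z,(417,192),-17); print(r and r[:2])
"
```

```text
psi -16.9 spin 0.1 after-spin shift [-0.2  0.6 36.2] tcp [417.4 192.6  43.2] j [0.17 0.11 2.06 0.   0.97 2.03]
(array([422.3, 188.8, -19.2]), np.float64(0.866))
```

Request:
{"method": "servo_tool", "body": {
  "rows": [55, -1, 0, 10, 0, 55, 0, 0, 12, 0, 55, 0, 0, 7, 0, 55, 0, 0, 3, 0, 55, 0, 0, 0, 0, 55, 0, 0, 2, 0, 55, 0, 0, 0, 0]
}}

```text
t: 37.55
tcp_pos: [416.4, 192.3, 9.4]
eef_rot: [0.989, -0.147, 0.0, -0.0]
force: [1.0, -0.1, -1.4]
opening: 0.705
gripper_force: 65.5
```

Request:
{"method": "servo_tool", "body": {
  "rows": [55, 0, 0, 1, 0, 55, 0, 0, 0, 0]
}}

```text
t: 37.75
tcp_pos: [416.4, 192.3, 8.4]
eef_rot: [0.989, -0.147, 0.0, -0.0]
force: [0.6, -0.3, -0.6]
opening: 0.707
gripper_force: 65.5
```

Request:
{"method": "servo_tool", "body": {
  "rows": [55, 0, 0, 1, 0, 55, 0, 0, 0, 0]
}}

```text
t: 37.95
tcp_pos: [416.2, 192.3, 7.3]
eef_rot: [0.989, -0.147, -0.0, 0.0]
force: [0.4, -0.2, -0.7]
opening: 0.707
gripper_force: 65.5
```

Request:
{"method": "servo_tool", "body": {
  "rows": [55, 0, 0, 1, 0, 55, 0, 0, 0, 0]
}}

```text
t: 38.15
tcp_pos: [416.3, 192.3, 7.1]
eef_rot: [0.989, -0.147, -0.0, 0.0]
force: [-4.2, -0.6, 8.5]
opening: 0.708
gripper_force: 66.5
```

Request:
{"method": "servo_tool", "body": {
  "rows": [65, 0, 0, 0, 0, 75, 0, 0, 0, 0, 85, 0, 0, 0, 0, 85, 0, 0, 0, 0, 85, 0, 0, 0, 0, 85, 0, 0, -15, 0, 85, 0, 0, -30, 0, 85, 0, 0, -40, 0]
}}

```text
t: 38.95
tcp_pos: [414.4, 191.9, 90.6]
eef_rot: [0.989, -0.148, -0.002, 0.001]
force: [0.7, 0.1, -1.1]
opening: 0.996
gripper_force: 0.0
```

Request:
{"method": "servo_tool", "body": {
  "rows": [85, 0, 0, -40, 0, 85, 0, 0, -40, 0, 85, 0, 35, 0, 0, 85, 0, 40, 0, 0, 85, 0, 40, 0, 0, 85, 0, 40, 0, 0, 85, 0, 20, 0, 0, 85, 0, 0, 0, 0]
}}

```text
t: 39.75
tcp_pos: [364.8, 23.2, 171.3]
eef_rot: [0.989, -0.149, 0.0, 0.0]
force: [0.0, 0.6, 1.0]
opening: 0.993
gripper_force: 0.0
```

```bash
cat > m6.py <<'E'
from h import *
print(state()['t'],np.round(state()['tcp_pos']))
for n in ('top','scene'):
  p=camera(n); print(n)
  for o,z,b,x,y,yo in (("thread_spool",8,"spool_stand",(430,-168),None,None),("button_dish",6,"cork_coaster",(662,-6),None,None),("sewing_case",3,"case_tray",(500,-406),-6.5,-6),("trivet",8,"stone_slab",(417,192),-17,-17)):
    r=fit(p,o,z,x,yo); q=fit(p,b,0,x,y,[r[2]] if r else [])
    print(o,r and r[:2],q and q[:2])
cv2.imwrite('pics/z.png',p['color'])
E
python3 m6.py
```

```text
39.75 [365.  23. 171.]
top
thread_spool (array([ 428.9, -167. ]), np.float64(0.928)) (array([ 430. , -167.3]), np.float64(0.819))
button_dish (array([661.5,  -5.8]), np.float64(0.914)) (array([660.7,  -4.2]), np.float64(0.911))
sewing_case (array([ 498. , -403.5,   -6.5]), np.float64(0.948)) (array([ 497.9, -405.6,   -7. ]), np.float64(0.87))
trivet (array([415.2, 192.6, -17.5]), np.float64(0.758)) (array([416.2, 193.4, -17.2]), np.float64(0.934))
scene
thread_spool (array([ 429.9, -169.6]), np.float64(0.928)) (array([ 431.2, -170.5]), np.float64(0.9))
button_dish (array([661.9,  -8.9]), np.float64(0.91)) (array([663.1,  -7.6]), np.float64(0.92))
sewing_case (array([ 501.6, -404.9,   -3.2]), np.float64(0.897)) None
trivet (array([418. , 189.4, -17.5]), np.float64(0.938)) (array([416.1, 191.3, -16.8]), np.float64(0.84))
```

View pics/z.png

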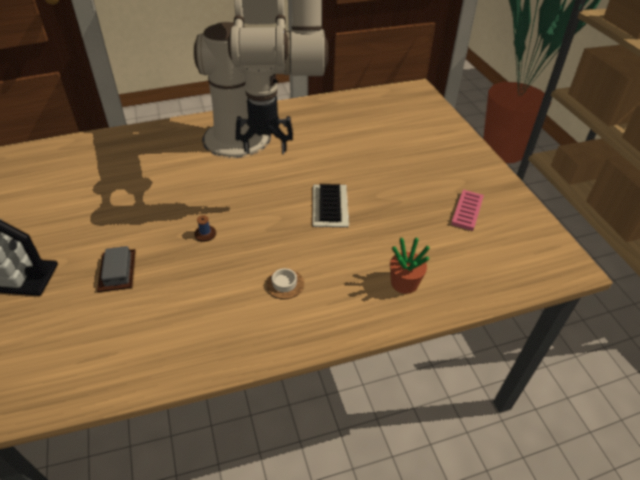

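All four pieces sit centred on their places, with spool (205,230), dish (284,282), case (117,266) and trivet (330,204). The arm is clear.

```bash
python3 -c "
from station import *
print(close_job())"
```

```text
the job is handed in; nothing more can be done
None
```

The job is handed in: the spool, dish, case and trivet were put away in order, each measured within about 3 mm of centre on its place; the verdict was not shown.

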